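# Fit a trolley wheel and snap its axle cap home

### The job

A side rail of the workshop trolley lies flat with its two stub axles pointing up, one of them already fitted: fit the bare one the same way. Slide the spacer ring down onto its base plate, then the wheel down onto the spacer, then push the snap cap onto the axle's tip until it clicks over, and go on pressing after the click until the cap is fully home. Finish holding: do not let go at the end, but keep your fingers on the cap, pressing it down firmly (about 10 N), and leave the other things on the bench where they are.

Things in the scene. Friction and masses are not known exactly. Their poses are not given: they have to be found in the camera images.
- axle: The bare axle: an upright round steel pin 16 mm across on a 52 mm square steel plate, fixed on a wooden rail. This point is on the pin's centre line at the plate's upper face, 28 mm above the bench; z up along the pin, +y along the rail towards its near-by end. Spacer, wheel and cap are home with their centres 6, 24 and 51 mm above this point.
- axle_tip (a point): The tip of the bare pin, 57.5 mm above the axle point. Its nose widens from 9 to 16 mm across within 7 mm below the tip, then come a 1 mm rib, an 11 mm groove, and plain pin. The rail (60 x 300 x 24 mm, fixed) runs from here towards the robot; 210 mm along it stands the axle already fitted with spacer, wheel and cap, its top 92 mm above the bench.
- spacer_mid (a point): The spacer: a plain aluminium ring 36 mm across, 12 mm high, with a 19 mm hole, loose, lying flat on the bench. The point is its centre, half-way up (6 mm above its underside); z is its axis.
- wheel_mid (a point): The wheel: black rubber tyre 60 mm across and 22 mm wide, grey hub 32 mm across and 24 mm long (1 mm proud of the tyre at both faces), 19 mm bore, same on both sides, about 0.11 kg, loose, lying flat on the bench. The point is its centre, half-way up (12 mm above its underside); z is its axis.
- cap_mid (a point): The snap cap: round, black plastic, domed, standing mouth down on the bench; 35 mm across its straight sides (37 mm at the bead round its rim), 26 mm high. Bore 18 mm wide, 19.5 mm deep. The point is its centre, half-way up (13 mm above the rim); z is its axis, up.
- cap_rim (a point): Centre of the cap's mouth, at its rim. Four sprung tongues in the bore, 7 mm above the rim, meet the pin's nose with the rim about 49 mm above the axle point, take 8 to 10 N to ride over the pin's rib, and let go with the rim about 43 mm above the axle point. Home, the pin's tip stops the cap: rim 38 mm above the axle point, 2 mm clear of the wheel's hub.
- chisel_1: A chisel with wooden handle, 264 mm long, 26 mm high, lying along the bench's far edge; leave it alone. Origin at the centre of its underside.
- tape_measure: A tape measure, 38 x 74 x 65 mm, standing to the right of the work; leave it alone. Origin at the centre of its underside.
- driver_1: A screwdriver with red handle, 190 mm long, 27 mm high, lying to the left of the rail; leave it alone. Origin at the centre of its underside.
There are look-alikes about, which are no part of the job. Of the things like the part that bears wheel_mid, leave any that is green; of the rest the larger one is meant.

How it is judged:
On the way, in this order (a step that is already met when the one before it is completed fails the run):
1. the spacer lies fully home on the base plate of the bare axle (horizontal distance between spacer_mid and axle below 0.004 m and z of spacer_mid in the frame of axle between 0.0035 and 0.009 m and angle between the z axis of spacer_mid and the z axis of axle, either way round below 0.12 rad), for 0.2 s.
2. the wheel lies fully home on the spacer (all of step 1 and horizontal distance between wheel_mid and axle below 0.004 m and z of wheel_mid in the frame of axle between 0.0215 and 0.027 m and angle between the z axis of wheel_mid and the z axis of axle, either way round below 0.12 rad), for 0.2 s.
3. the cap has clicked over the axle's rib and is fully home (all of step 2 and horizontal distance between cap_mid and axle below 0.004 m and z of cap_mid in the frame of axle between 0.048 and 0.053 m and angle between the z axis of cap_mid and the z axis of axle, either way round below 0.12 rad), for 0.2 s.
At the end, for the whole second after the job is handed in: Spacer on the plate, wheel on the spacer and cap clicked home on the bare axle, each centred within 4 mm, level within 0.12 rad and within 2 to 3 mm of its home height, with the fingers still on the cap and pressing it against the axle with more than 5 N through the last second (all of step 3 and contact force between the fingers and cap above 2 N and contact force between cap and axle above 5 N); the arm keeps its last pose, push and grip.
It fails at once if the tape measure is pushed away (more than 3 cm) (distance of tape_measure from where it was at the start of the episode above 0.03 m).
It fails at once if the chisel is pushed away (more than 3 cm) (distance of chisel_1 from where it was at the start of the episode above 0.03 m).
It fails at once if the screwdriver is pushed away (more than 3 cm) (distance of driver_1 from where it was at the start of the episode above 0.03 m).
It also fails if it takes over 72 s, if anything falls off the work surface, if the arm or the gripper's body presses on something with over 40 N, if the wrist force passes 120 N, or if a joint passes its speed limit or range.

### The arm

A 6-joint arm with a two-finger parallel gripper is mounted at the origin on the work surface; the furniture and walls round the work are solid. World frame = base frame: x ahead of the robot, y to its left, z up, the work surface at z = 0. Lengths are in m, angles in rad, forces in N, time in s.
With the tool pointing down it reaches from about 0.325 to 0.775 m from the base axis. Payload 9.3 kg.
Tool frame: the origin (TCP) lies midway between the tips of the shut fingers; the grasp point (between the pads) lies 19 mm behind it; z points along the fingers, y is the line along which they close (so a half turn about z gives the same grasp; the last joint's range is limited). The gripper opens to 85 mm and grips with 20 to 120 N. Pads are 22 mm wide; open, the fingers measure 114 mm over their backs; the gripper's body (76 mm by 85 mm) begins 54 mm behind the grasp point. The pads swing forward as they close: fully open they stand 13 mm farther back than shut.
Start: joints at [1.043, 0.259, 0.021, 1.334, 0, 1.418], TCP at [0.201, 0.512, 0.231] pointing down, gripper open.
Joint ranges: [-3.04, 3.04], [-0.91, 1.82], [-1.04, 1.36], [-1.92, 1.95], [-1.52, 1.45], [-3.14, 3.14]. Speed limits (rad/s): [2.22, 2.22, 2.79, 3.14, 3.14, 3.14].

### API

Orientations are given as a unit quaternion [x, y, z, w].
In Python, from rig import robot gives the robot as it stands.
- The arm moves only by the tool send_rows, never from a script. Its argument "targets" is a list of rows, each a list of 3 entries, a list of its own where there are three numbers: the shift along the tool's x, y, z in mm, then the turn about the tool's z in rad, then the closure, from 0 (fully open) to 1 (shut). A call has 1 to 5 rows; each row shifts and turns the commanded pose from where the row before left it, along the tool's axes as they then stand; what a row does not reach is not made up. A row lasts 1/10 s, in which the tool goes at most 50 mm and 8.59 degrees, less where a joint would pass 70% of its speed; a pose out of reach is approached as far as the arm can. A call with a gripper value outside its range is refused whole. The fingers move at their own pace and stop on an object; "newtons" is the grip in N (left out, the last holds). Time passes only in rows, so rows that do not move let the fingers close. It gives the time, the measured TCP pose, the force, the opening and the grip force at its end, in the units of the state.
- robot.observe(): the state, without advancing time (a new reading comes with each control period).
- robot.get_image(name): name is "scene" or "top"; returns a dict with "img" (384x512x3 uint8, blue, green, red), "range_z" (384x512 float32, m along the optical axis (not along the pixel's ray), 0 where there is no reading), "mtx" (3x3 intrinsics, pixels), "T" (4x4, takes a point from camera to world coordinates). Camera axes: x right, y down, z forward; pixel columns grow to the right and rows downward; lengths in m; the calibration is good to about 2 mm. A picture is of the moment at which its call begins.
- robot.hand_in(): hands the job in; it is judged then, once.
The state is a dict: "time_s": time; "qpos": joint angles; "qvel": joint speeds; "effort": joint torques, N m; "ee_pos": TCP position; "eef_rot": TCP orientation; "force": force on the tool from outside, world axes, zero at the start; "moment": the same for the moment, N m; "grip_width": finger opening in m; "grasp_force": force on a finger pad.
Only numpy, scipy, OpenCV 4.12 (cv2) and the standard library are available. Lean on these libraries where they do the work, as an engineer would, in place of code of your own. Each camera call takes 0.05 s, during which the arm holds its last target. There are 200 camera calls.

## Working session

There is one attempt and no reset: what is moved stays moved. The work goes in short steps, Python scripts to look and compute and a tool call to move; the robot and the scene stay as the last step left them, time stands still between calls to the robot, and variables do not carry over. Pictures are saved under pics/ and viewed, at most 10 in all, crops included, and the job is handed in when it is done.

Besides the shell and the picture viewer there is one more tool, called after "Request:" as name(argument=value, ...) on one line, values as JSON. send_rows: Moves the arm, as the interface text tells. Its arguments: {"type":"object","properties":{"targets":{"type":"array","items":{"type":"array"}},"newtons":{"type":"number"}},"required":["targets"]}

```bash
mkdir -p pics; python3 - <<'E'
from rig import robot
import cv2,numpy as np
for n in("top","scene"):
    d=robot.get_image(n); cv2.imwrite(f"pics/{n}1.png",cv2.resize(d["img"],(800,600)))
    np.savez(f"{n}1.npz",**d); print(n,d["mtx"].tolist(),np.round(d["T"],3).tolist())
print(robot.observe())
E
```

```text
top [[402.1892382330912, 0.0, 255.43549316936117], [0.0, 402.1892382330912, 196.5553868219782], [0.0, 0.0, 1.0]] [[-0.01, -0.993, 0.116, 0.335], [-1.0, 0.008, -0.018, -0.09], [0.017, -0.116, -0.993, 1.047], [0.0, 0.0, 0.0, 1.0]]
scene [[461.2077382760938, 0.0, 254.7905625303425], [0.0, 461.2077382760938, 198.17491498323417], [0.0, 0.0, 1.0]] [[-0.865, -0.366, 0.343, -0.026], [-0.501, 0.637, -0.585, 0.717], [-0.005, -0.678, -0.735, 1.103], [0.0, 0.0, 0.0, 1.0]]
{'time_s': 0.1, 'qpos': array([ 1.04338262e+00,  2.59147963e-01,  2.08327072e-02,  1.33369901e+00,
       -7.40230608e-07,  1.41820411e+00]), 'qvel': array([-0.00145414, -0.00215463,  0.00209037,  0.00199842,  0.00110272,
       -0.00039137]), 'effort': array([ 6.02471555e-03, -5.56691551e+01,  3.45070553e+01,  1.16095357e-02,
       -1.65474580e-04,  1.95218962e-05]), 'ee_pos': array([0.20123077, 0.51159455, 0.23071812]), 'eef_rot': array([ 1.86315567e-01,  9.82489765e-01, -5.74229733e-04, -2.02735556e-04]), 'force': array([ 0.14429357,  0.01829884, -0.22167342]), 'moment': array([-0.03389071, -0.00963226,  0.01422744]), 'grasp_force': 0.0, 'grip_width': 0.08563157723265503}
```

View pics/top1.png

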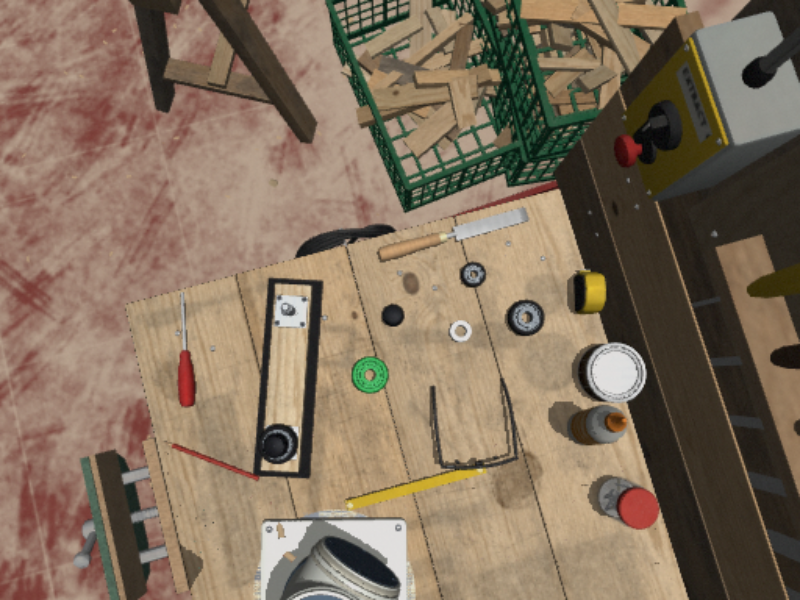

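View pics/scene1.png

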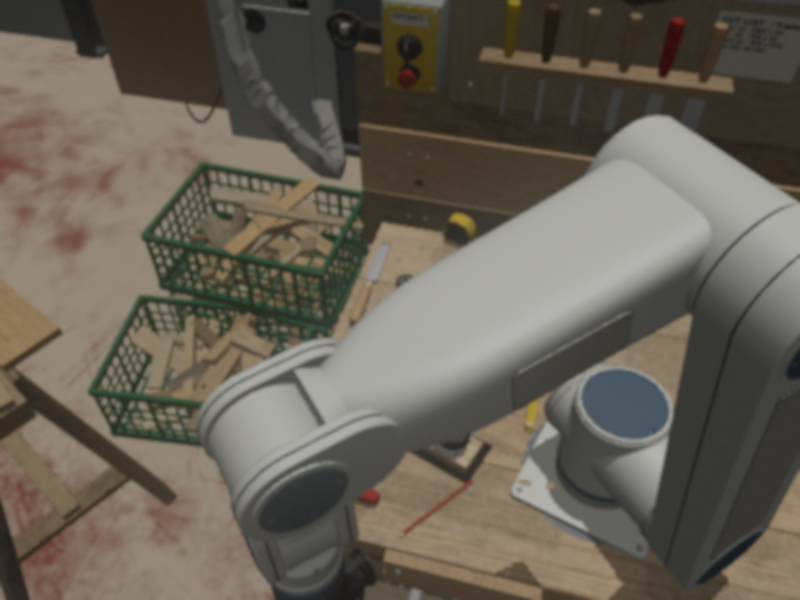

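The top picture (800 px scale) shows the bare axle at (290,309), the fitted one at (279,443), the cap at (393,315) and the spacer at (460,331). The large grey-hub wheel is at (525,318), with look-alikes at (472,274, small) and (370,375, green). In the scene view the arm hides most of the work.

```bash
cat > h.py <<'E'
import numpy as np,cv2
def cloud(d):
    K=d["mtx"];z=d["range_z"];v,u=np.mgrid[:z.shape[0],:z.shape[1]]
    p=np.stack([(u-K[0,2])*z/K[0,0],(v-K[1,2])*z/K[1,1],z],-1)
    return p@d["T"][:3,:3].T+d["T"][:3,3]
def proj(d,P):
    q=(np.asarray(P)-d["T"][:3,3])@d["T"][:3,:3];return q[...,:2]/q[...,2:]*d["mtx"][[0,1],[0,1]]+d["mtx"][:2,2]
def px(d,u,v,h):
    K=d["mtx"];r=d["T"][:3,:3]@np.array([(u-K[0,2])/K[0,0],(v-K[1,2])/K[1,1],1]);o=d["T"][:3,3]
    return o+r*(h-o[2])/r[2]
E
python3 - <<'E'
import numpy as np,cv2
from h import *
d=dict(np.load("top1.npz"));P=cloud(d);s=.64
for n,(u,v),lo,hi,R in[("axle",(290,309),.06,.2,20),("plate",(290,309),.02,.035,30),("fit",(279,443),.07,.2,25),("cap",(393,315),.012,.04,16),("spacer",(460,331),.006,.03,16),("wheel",(525,318),.012,.04,22),("small",(472,274),.008,.04,16),("green",(370,375),.008,.04,22),("tape",(590,292),.03,.1,30)]:
    u*=s;v*=s;r=R*s;yy,xx=np.mgrid[:384,:512];m=((xx-u)**2+(yy-v)**2<r*r)&(P[...,2]>lo)&(P[...,2]<hi)&(d["range_z"]>0)
    q=P[m]
    if len(q)<3: print(n,len(q));continue
    a=(q.min(0)+q.max(0))/2
    print(n,len(q),"mid",a.round(4),"mean",q.mean(0).round(4),"ext",np.ptp(q,0).round(4),"px",px(d,u,v,np.median(q[:,2])).round(4))
c=d["img"][165:310,160:400];cv2.imwrite("pics/crop1.png",cv2.resize(c[:80],None,fx=3.3,fy=3.3,interpolation=2))
c=d["img"][165:245,160:360];cv2.imwrite("pics/crop1.png",cv2.resize(c,(800,320),interpolation=cv2.INTER_CUBIC))
E
```

```text
axle 43 mid [0.4489 0.0676 0.074 ] mean [0.4486 0.0672 0.0795] ext [0.0134 0.0135 0.0266] px [0.4463 0.0609 0.0824]
plate 741 mid [0.4514 0.068  0.0274] mean [0.4503 0.0679 0.0263] ext [0.0903 0.0631 0.0147] px [0.4528 0.0697 0.0261]
fit 196 mid [0.2412 0.0819 0.0838] mean [0.2413 0.0805 0.0898] ext [0.0333 0.035  0.0257] px [0.2444 0.0738 0.0907]
cap 145 mid [ 0.4436 -0.0982  0.0229] mean [ 0.4434 -0.0973  0.025 ] ext [0.0314 0.0334 0.0164] px [ 0.4417 -0.0982  0.0251]
spacer 116 mid [ 0.4165 -0.2093  0.0122] mean [ 0.4164 -0.209   0.0119] ext [0.034  0.0343 0.012 ] px [ 0.4156 -0.2089  0.012 ]
wheel 394 mid [ 0.4371 -0.3171  0.0203] mean [ 0.437  -0.3161  0.0213] ext [0.0574 0.0584 0.0164] px [ 0.4354 -0.3153  0.022 ]
small 184 mid [ 0.5106 -0.2317  0.0146] mean [ 0.511  -0.232   0.0151] ext [0.0394 0.0397 0.0131] px [ 0.5104 -0.2306  0.0154]
green 392 mid [ 0.3459 -0.0593  0.0202] mean [ 0.346  -0.0593  0.0213] ext [0.0582 0.0585 0.0162] px [ 0.3446 -0.0601  0.0219]
tape 430 mid [ 0.4772 -0.4196  0.0497] mean [ 0.4747 -0.4157  0.0558] ext [0.0657 0.0387 0.0387] px [ 0.4725 -0.4124  0.06  ]
```

View pics/crop1.png

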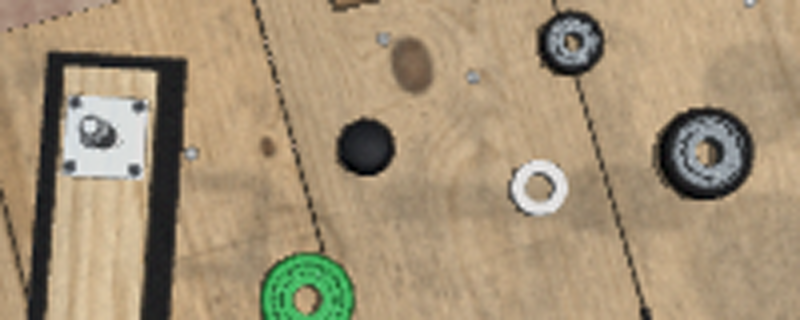

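```bash
cat >> h.py <<'E'
from scipy.spatial.transform import Rotation as Rn
def delta(robot,*targets):
    o=robot.observe();R=Rn.from_quat(o["eef_rot"]).as_matrix();p=o["ee_pos"]
    print("t",round(o["time_s"],2),"p",p.round(4),"F",o["force"].round(1),"w",round(o["grip_width"],4),"g",o["grasp_force"].__round__(1),"yaw y_t",R[:2,1].round(3),"tilt",R[:2,2].round(4))
    for t in targets:
        d=(R.T@(np.array(t)-p))*1000; print("to",t,"tool mm",d.round(1)); p=np.array(t)
E
python3 - <<'E'
from rig import robot
from h import *
d=dict(np.load("top1.npz"));P=cloud(d)
for n,(x,y),lo,hi,R in[("cap",(.4435,-.0977),.018,.04,.03),("spacer",(.4165,-.209),.0105,.02,.03),("wheel",(.437,-.3165),.0195,.03,.04),("fit",(.2413,.081),.084,.1,.03),("axle",(.4489,.0676),.079,.1,.02)]:
    m=(np.hypot(P[...,0]-x,P[...,1]-y)<R)&(P[...,2]>lo)&(P[...,2]<hi);q=P[m]
    (c,r)=cv2.minEnclosingCircle((q[:,:2]*1000).astype(np.float32));print(n,len(q),np.round(c,1),round(r,1),(q[:,:2].mean(0)*1e3).round(1),np.median(q[:,2]))
f=lambda a,b:(160+a/4,165+b/4)
print("tip",px(d,*f(95,126),.0855),"plate",px(d,*f(104.5,137),.028),"spacer",px(d,*f(538.5,188),.012),"wheel",px(d,*f(707,153),.024))
delta(robot,(.36,.25,.2),(.4165,-.209,.1))
E
```

```text
cap 144 [444.2 -97.7] 17.3 [443.5 -97.4] 0.025151255327065858
spacer 86 [ 416.9 -209.1] 17.6 [ 417.4 -208.9] 0.012563591517064987
wheel 283 [ 437.6 -316.8] 29.6 [ 437.4 -317.1] 0.023043762349865604
fit 181 [240.2  82.2] 17.7 [240.9  81.3] 0.0908814710075887
axle 32 [449.4  68.3] 7.0 [449.2  68.1] 0.08437905641624122
tip [0.44901527 0.0648693  0.0855    ] plate [0.44874705 0.06803945 0.028     ] spacer [ 0.41518197 -0.2094887   0.012     ] wheel [ 0.43584546 -0.31685065  0.024     ]
t 0.1 p [0.2012 0.5116 0.2307] F [ 0.1  0.  -0.2] w 0.0856 g 0.0 yaw y_t [0.366 0.931] tilt [-0.0006 -0.0011]
to (0.36, 0.25, 0.2) tool mm [-243.5 -185.3   30.9]
to (0.4165, -0.209, 0.1) tool mm [-220.6 -406.3  100.4]
```

Request:
send_rows(targets=[[[-35,-27,4],0,0],[[-35,-27,4],0,0],[[-35,-27,4],0,0],[[-35,-27,4],0,0],[[-35,-27,4],0,0]], newtons=40)

```text
time_s: 0.6
ee_pos: [0.3151, 0.3205, 0.2109]
eef_rot: [0.186, 0.983, -0.0, -0.0]
force: [0.8, 0.0, -1.4]
grip_width: 0.0853
grasp_force: 0.0
```

Request:
send_rows(targets=[[[-32,-34,4],0,0],[[-28,-38,5],0,0],[[-26,-40,5],0,0],[[-25,-40,5],0,0],[[-24,-42,10],0,0.4]])

```text
time_s: 1.1
ee_pos: [0.3696, 0.0904, 0.1824]
eef_rot: [0.186, 0.983, 0.0, 0.001]
force: [0.6, 0.1, -0.3]
grip_width: 0.0733
grasp_force: 0.0
```

Request:
send_rows(targets=[[[-24,-42,10],0,0.4],[[-24,-42,10],0,0.4],[[-24,-42,10],0,0.4],[[-24,-42,10],0,0.4],[[0,0,0],0,0.4]])

```text
time_s: 1.6
ee_pos: [0.3974, -0.1042, 0.141]
eef_rot: [0.189, 0.982, -0.0, -0.001]
force: [0.6, 0.7, -0.0]
grip_width: 0.0514
grasp_force: 0.0
```

```bash
python3 - <<'E'
from rig import robot
from h import *
delta(robot,(.4168,-.209,.1))
E
```

```text
t 1.6 p [ 0.3974 -0.1042  0.141 ] F [ 0.6  0.7 -0. ] w 0.0514 g 0.0 yaw y_t [0.372 0.928] tilt [-0.0012 -0.0006]
to (0.4168, -0.209, 0.1) tool mm [-57. -90.  41.]
```

Request:
send_rows(targets=[[[-28,-45,20],0,0.4],[[-29,-45,21],0,0.4],[[0,0,40],0,0.4],[[0,0,40],0,0.4],[[0,0,0],0,0.4]])

```text
time_s: 2.1
ee_pos: [0.4121, -0.1891, 0.0226]
eef_rot: [0.187, 0.982, 0.002, -0.004]
force: [0.4, -0.2, 0.6]
grip_width: 0.0512
grasp_force: 0.0
```

```bash
python3 - <<'E'
from rig import robot
from h import *
d=robot.get_image("top");np.savez("top2.npz",**d)
e=robot.get_image("scene")
delta(robot,(.4168,-.209,.0))
u,v=proj(d,(.4168,-.209,.012)).astype(int);a,b=proj(e,(.4168,-.209,.012)).astype(int);print(u,v,a,b)
f=lambda i,u,v:cv2.resize(i[max(v-50,0):v+50,max(u-50,0):u+50],(400,400),interpolation=2)
cv2.imwrite("pics/c2.png",np.hstack([f(d["img"],u,v),f(e["img"],a,b)]))
E
```

```text
t 2.2 p [ 0.4146 -0.1904  0.0267] F [ 0.8 -0.8  1. ] w 0.0513 g 0.0 yaw y_t [0.366 0.931] tilt [-0.0014  0.0011]
to (0.4168, -0.209, 0.0) tool mm [ -8.9 -16.5  26.7]
294 211 281 194
```

View pics/c2.png

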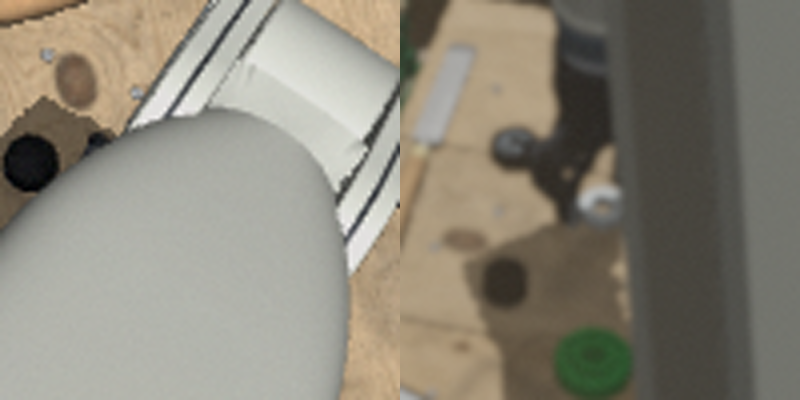

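Top view: the arm hides the spacer. Scene crop: the spacer is undisturbed at (600,203), and the fingers are short of it, because the rows fell behind. I'll correct sideways, then lower.

Request:
send_rows(targets=[[[-4.5,-8,0],0,0.4],[[-4.5,-8.5,0],0,0.4],[[0,0,10],0,0.4],[[0,0,8],0,0.4],[[0,0,0],0,0.4]])

```text
time_s: 2.7
ee_pos: [0.4164, -0.2091, 0.0073]
eef_rot: [0.186, 0.982, 0.0, -0.001]
force: [-0.6, 0.1, 0.4]
grip_width: 0.0513
grasp_force: 0.0
```

```bash
python3 - <<'E'
from rig import robot
from h import *
delta(robot,(.4168,-.209,.0))
E
```

```text
t 2.7 p [ 0.4164 -0.2091  0.0073] F [-0.6  0.1  0.4] w 0.0513 g 0.0 yaw y_t [0.366 0.93 ] tilt [-0.0016  0.0013]
to (0.4168, -0.209, 0.0) tool mm [-0.4  0.2  7.3]
```

Lower to contact-level, then close.

Request:
send_rows(targets=[[[0,0,4],0,0.4],[[0,0,2],0,0.4],[[0,0,0],0,0.5],[[0,0,0],0,0.65],[[0,0,0],0,0.8]])

```text
time_s: 3.2
ee_pos: [0.4171, -0.2095, 0.0027]
eef_rot: [0.186, 0.983, -0.0, 0.0]
force: [-0.7, 1.7, 3.3]
grip_width: 0.0335
grasp_force: 39.5
```

Request:
send_rows(targets=[[[0,0,0],0,0.8],[[0,0,0],0,0.8],[[0,0,-5],0,0.8],[[0,0,-15],0,0.8],[[0,0,0],0,0.8]])

```text
time_s: 3.7
ee_pos: [0.418, -0.2103, 0.0237]
eef_rot: [0.186, 0.982, -0.001, 0.001]
force: [-0.1, -0.8, -0.4]
grip_width: 0.0329
grasp_force: 39.8
```

Request:
send_rows(targets=[[[0,0,-30],0,0.8],[[0,0,-40],0,0.8],[[8,40,-25],0,0.8],[[8,40,0],0,0.8],[[8,40,0],0,0.8]])

```text
time_s: 4.2
ee_pos: [0.4393, -0.0883, 0.118]
eef_rot: [0.187, 0.982, -0.0, 0.001]
force: [0.9, -0.3, 0.1]
grip_width: 0.0331
grasp_force: 40.0
```

Request:
send_rows(targets=[[[10,40,0],0,0.8],[[10,40,0],0,0.8],[[10,30,0],0,0.8],[[10,20,0],0,0.8],[[0,0,0],0,0.8]])

```text
time_s: 4.7
ee_pos: [0.4487, 0.0487, 0.117]
eef_rot: [0.185, 0.983, 0.0, -0.0]
force: [0.1, -0.2, -1.1]
grip_width: 0.0335
grasp_force: 40.0
```

```bash
python3 - <<'E'
from rig import robot
from h import *
delta(robot,(.4492,.068,.11))
E
```

```text
t 4.7 p [0.4487 0.0487 0.117 ] F [ 0.1 -0.2 -1.1] w 0.0335 g 40.0 yaw y_t [0.363 0.932] tilt [-0.0003  0.0005]
to (0.4492, 0.068, 0.11) tool mm [ 6.5 18.1  7. ]
```

Request:
send_rows(targets=[[[6.5,18,0],0,0.8],[[0,0,0],0,0.8],[[0,0,0],0,0.8]])

```text
time_s: 5.0
ee_pos: [0.4497, 0.0652, 0.1171]
eef_rot: [0.186, 0.983, -0.0, -0.0]
force: [-0.7, 0.3, -0.2]
grip_width: 0.0334
grasp_force: 40.0
```

```bash
python3 - <<'E'
from rig import robot
from h import *
d=robot.get_image("top");np.savez("top3.npz",**d)
e=robot.get_image("scene");np.savez("scene3.npz",**e)
delta(robot,(.4492,.068,.11))
u,v=proj(d,(.4492,.068,.1)).astype(int);a,b=proj(e,(.4492,.068,.1)).astype(int);print(u,v,a,b)
f=lambda i,u,v:cv2.resize(i[max(v-50,0):v+50,max(u-50,0):u+50],(400,400),interpolation=2)
cv2.imwrite("pics/c3.png",np.hstack([f(d["img"],u,v),f(e["img"],a,b)]))
E
```

```text
t 5.1 p [0.4497 0.0648 0.1172] F [-0.6  0.8 -0.1] w 0.0336 g 40.0 yaw y_t [0.367 0.93 ] tilt [-0.0001 -0.0003]
to (0.4492, 0.068, 0.11) tool mm [1.7 2.8 7.2]
181 195 225 231
```

View pics/c3.png

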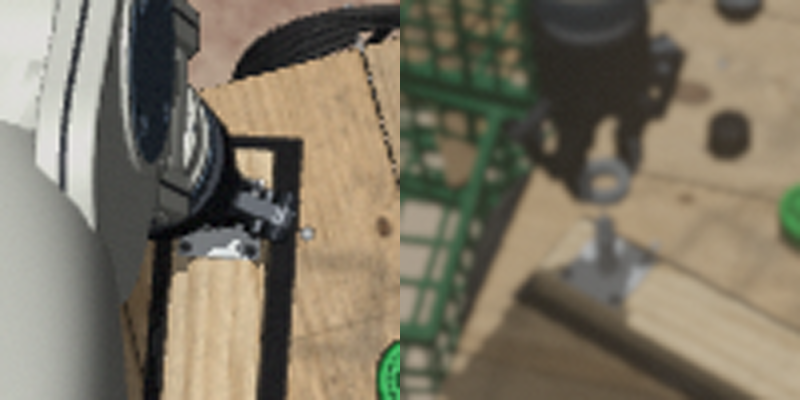

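Scene crop: the ring hangs in the fingers at (605,181), right above the pin's tip at (604,220). I'll check numerically with the depth.

```bash
python3 - <<'E'
from h import *
e=dict(np.load("scene3.npz"));P=cloud(e)
print(proj(e,[(.4497,.065,.12),(.4497,.065,.108),(.4492,.068,.0855),(.4492,.068,.06)]).round(1))
m=(np.hypot(P[...,0]-.4492,P[...,1]-.068)<.02)&(P[...,2]>.05)&(P[...,2]<.0855);q=P[m];print("pin",len(q),q.mean(0),np.ptp(q,0))
v,u=np.where(m);print(u.min(),u.max(),v.min(),v.max())
for v in range(214,244): print(v,[int(x) for x in 1000*P[v,216:238,2]])
cv2.imwrite("pics/c4.png",cv2.resize(e["img"][205:255,195:262],(800,600),interpolation=2))
E
```

```text
[[225.5 226.1]
 [225.7 228.8]
 [225.7 234.7]
 [226.1 240.2]]
pin 53 [0.44656005 0.07468777 0.07017204] [0.0174885  0.01815803 0.03327229]
223 228 235 245
214 [190, 187, 189, 188, 201, 202, 199, 197, 1, 0, 0, 1, 153, 158, 155, 161, 171, 166, 166, 165, -1, 0]
215 [187, 1103, 191, 194, 198, 197, 197, 189, -1, 1, 2, 0, 144, 154, 156, 159, 164, 162, 162, 163, -3, 2]
216 [182, 183, 191, 1103, 195, 190, 193, 187, 0, 3, 0, -1, 144, 146, 152, 155, 154, 160, 159, 149, 2, -3]
217 [167, 183, 188, 191, 188, 191, 185, 184, 0, 0, 1, 1, 137, 143, 147, 151, 155, 152, 146, 141, 3, 0]
218 [171, 168, 186, 184, 187, 183, 184, 1, 1, -4, 2, 2, 134, 138, 143, 149, 150, 148, 141, 141, 0, -4]
219 [168, 169, 179, 184, 183, 176, -2, 2, 1, 1, 0, -1, 132, 135, 135, 144, 152, 148, 145, 139, -2, -1]
220 [169, 171, 176, 174, 176, 174, 1, 0, -1, 5, 0, 0, 122, 129, 138, 136, 143, 146, 139, 129, -1, 2]
221 [171, 169, 173, 168, 166, 167, 124, 127, 127, 127, 125, 128, 127, 128, 129, 132, 144, 138, 132, 124, 0, 3]
222 [169, 167, 170, 169, 164, 162, 125, 125, 126, 130, 122, 126, 125, 126, 123, 130, 133, 134, 128, -2, 0, -1
[... 1267 characters left out ...]
 1, 2]
236 [0, 0, 3, 18, 26, 22, 1, 79, 84, 83, 84, 83, -1, -1, -1, 1, 0, 0, 0, 1, 0, 0]
237 [1, -4, 1, 23, 23, 24, 25, 83, 83, 80, 83, 83, 79, -2, 0, 2, 0, 3, 3, 0, 1, -2]
238 [-5, 1, 23, 26, 24, 27, 24, 79, 83, 80, 81, 1103, 66, 0, 0, -1, -4, -2, 0, 4, 4, 0]
239 [0, 26, 20, 24, 21, 24, 23, 68, 79, 79, 78, 77, 70, 0, -3, 0, 0, -3, 0, 1, 0, 1103]
240 [24, 26, 25, 22, 30, 20, 26, 67, 72, 72, 71, 72, 64, 4, 4, 2, 0, 0, 1, 1, -4, -1]
241 [22, 24, 20, 27, 21, 22, 28, 63, 70, 67, 70, 68, 61, 33, 30, 3, 2, -4, -3, 4, 0, 2]
242 [28, 21, 23, 20, 27, 25, 25, 58, 65, 62, 71, 62, 65, 28, 31, 23, 23, 5, 0, 0, 1, 0]
243 [25, 24, 22, 23, 27, 26, 31, 52, 61, 63, 57, 58, 52, 26, 30, 27, 27, 28, 22, 0, 0, 1]
```

View pics/c4.png

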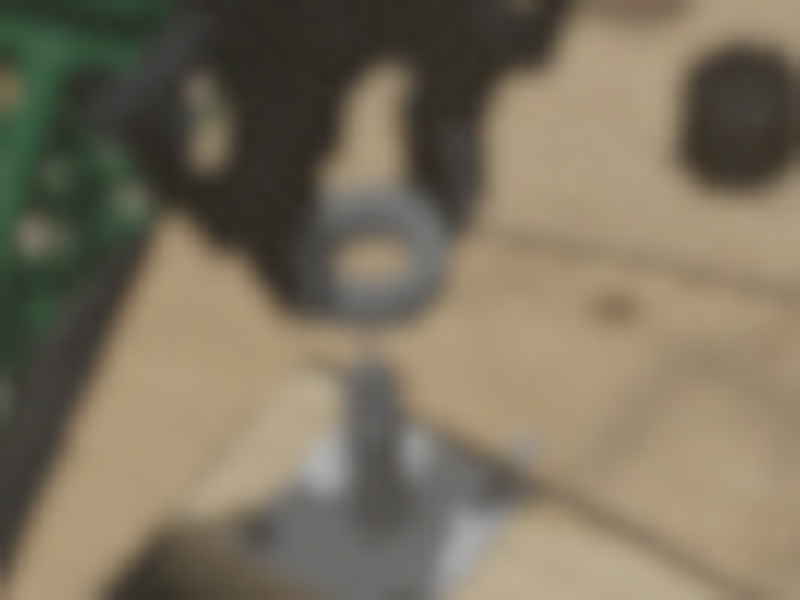

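The ring is level, and its hole and the pin's tip line up in column (about 226 for both), as predicted from the TCP. Small shift, then down.

Request:
send_rows(targets=[[[1.7,2.8,0],0,0.8],[[0,0,10],0,0.8],[[0,0,12],0,0.8],[[0,0,8],0,0.8],[[0,0,0],0,0.8]])

```text
time_s: 5.6
ee_pos: [0.4483, 0.0687, 0.0861]
eef_rot: [0.186, 0.982, -0.0, -0.001]
force: [0.2, 0.3, -0.2]
grip_width: 0.0332
grasp_force: 40.0
```

```bash
python3 - <<'E'
from rig import robot
from h import *
delta(robot,(.4492,.068,.03))
E
```

```text
t 5.6 p [0.4483 0.0687 0.0861] F [ 0.2  0.3 -0.2] w 0.0332 g 40.0 yaw y_t [0.366 0.931] tilt [-0.0023  0.    ]
to (0.4492, 0.068, 0.03) tool mm [-1.2 -0.3 56.1]
```

Request:
send_rows(targets=[[[-1,0,8],0,0.8],[[0,0,12],0,0.8],[[0,0,12],0,0.8],[[0,0,8],0,0.8],[[0,0,0],0,0.8]])

```text
time_s: 6.1
ee_pos: [0.4496, 0.0684, 0.0465]
eef_rot: [0.186, 0.982, -0.0, -0.001]
force: [0.3, 0.2, -0.1]
grip_width: 0.0333
grasp_force: 40.0
```

Request:
send_rows(targets=[[[0,0,8],0,0.8],[[0,0,5],0,0.8],[[0,0,3],0,0.8],[[0,0,1],0,0.8],[[0,0,0],0,0.8]])

```text
time_s: 6.6
ee_pos: [0.45, 0.0684, 0.0307]
eef_rot: [0.186, 0.982, -0.0, 0.0]
force: [-1.9, -0.5, 3.5]
grip_width: 0.0336
grasp_force: 40.4
```

Request:
send_rows(targets=[[[0,0,0.5],0,0.8],[[0,0,0],0,0.55],[[0,0,0],0,0.4],[[0,0,0],0,0.4],[[0,0,-15],0,0.4]])

```text
time_s: 7.1
ee_pos: [0.449, 0.0685, 0.0437]
eef_rot: [0.186, 0.982, -0.0, -0.001]
force: [-0.1, 0.0, 0.3]
grip_width: 0.0513
grasp_force: 0.0
```

Request:
send_rows(targets=[[[0,0,-40],0,0.3],[[0,0,-40],0,0.1],[[-5,-30,-10],0,0],[[-10,-40,0],0,0],[[-10,-40,0],0,0]])

```text
time_s: 7.6
ee_pos: [0.433, -0.044, 0.1355]
eef_rot: [0.185, 0.983, -0.0, 0.001]
force: [0.2, 0.6, -0.5]
grip_width: 0.0854
grasp_force: 0.0
```

Request:
send_rows(targets=[[[-18,-42,0],0,0],[[-20,-42,0],0,0],[[-20,-42,0],0,0],[[-20,-42,0],0,0],[[-15,-42,0],0,0]])

```text
time_s: 8.1
ee_pos: [0.4427, -0.2748, 0.1348]
eef_rot: [0.186, 0.982, -0.0, 0.0]
force: [0.0, 0.3, 0.5]
grip_width: 0.0856
grasp_force: 0.0
```

```bash
python3 - <<'E'
from rig import robot
from h import *
delta(robot,(.4375,-.317,.1))
e=robot.get_image("scene");P=cloud(e)
m=(np.hypot(P[...,0]-.4492,P[...,1]-.068)<.023)&(P[...,2]>.035)&(P[...,2]<.046);q=P[m];print("spacer",len(q),q.mean(0),np.ptp(q,0))
u,v=proj(e,(.4492,.068,.05)).astype(int)
cv2.imwrite("pics/c5.png",cv2.resize(e["img"][v-25:v+25,u-33:u+34],(536,400),interpolation=2))
E
```

```text
t 8.1 p [ 0.4427 -0.2748  0.1348] F [0.  0.3 0.5] w 0.0856 g 0.0 yaw y_t [0.366 0.93 ] tilt [ 0.0003 -0.0002]
to (0.4375, -0.317, 0.1) tool mm [-10.6 -41.2  34.8]
spacer 80 [0.4453982  0.07532228 0.03994549] [0.03587934 0.0345386  0.01002655]
```

View pics/c5.png

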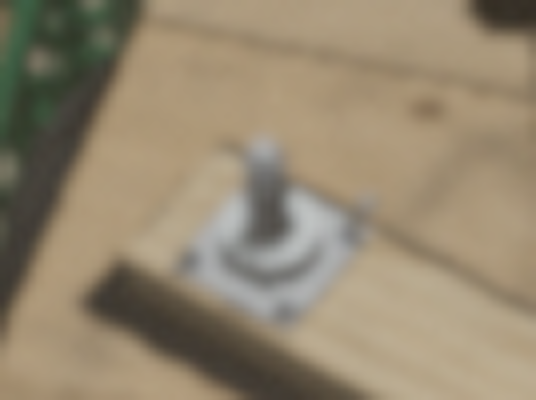

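The spacer lies flat on the plate, round the pin at (270,240) in the crop. Next the wheel.

Request:
send_rows(targets=[[[-5.5,-21,10],0,0],[[-5,-20,20],0,0],[[0,0,35],0,0],[[0,0,20],0,0],[[0,0,0],0,0]])

```text
time_s: 8.65
ee_pos: [0.436, -0.3134, 0.0472]
eef_rot: [0.187, 0.982, 0.001, -0.002]
force: [-0.6, 0.7, 0.8]
grip_width: 0.0852
grasp_force: 0.0
```

```bash
python3 - <<'E'
from rig import robot
from h import *
delta(robot,(.4375,-.317,.0))
E
```

```text
t 8.65 p [ 0.436  -0.3134  0.0472] F [-0.6  0.7  0.8] w 0.0852 g 0.0 yaw y_t [0.367 0.93 ] tilt [-0.0038  0.0037]
to (0.4375, -0.317, 0.0) tool mm [-2.9 -2.9 47.2]
```

Request:
send_rows(targets=[[[-3,-3,0],0,0],[[0,0,20],0,0],[[0,0,15],0,0],[[0,0,10],0,0],[[0,0,0],0,0]])

```text
time_s: 9.15
ee_pos: [0.4393, -0.3184, 0.0048]
eef_rot: [0.186, 0.983, 0.0, -0.0]
force: [0.4, 0.2, -0.2]
grip_width: 0.0856
grasp_force: 0.0
```

```bash
python3 - <<'E'
from rig import robot
from h import *
delta(robot,(.4375,-.317,.0))
E
```

```text
t 9.15 p [ 0.4393 -0.3184  0.0048] F [ 0.4  0.2 -0.2] w 0.0856 g 0.0 yaw y_t [0.366 0.931] tilt [-0.0003  0.0002]
to (0.4375, -0.317, 0.0) tool mm [2.2 0.7 4.8]
```

Request:
send_rows(targets=[[[2,0.5,4],0,0],[[0,0,0],0,0.2],[[0,0,0],0,0.4],[[0,0,0],0,0.5],[[0,0,0],0,0.5]])

```text
time_s: 9.65
ee_pos: [0.4378, -0.3175, 0.0019]
eef_rot: [0.186, 0.982, -0.0, 0.001]
force: [-1.9, 1.6, 6.8]
grip_width: 0.0577
grasp_force: 41.7
```

Request:
send_rows(targets=[[[0,0,0],0,0.5],[[0,0,-5],0,0.5],[[0,0,-20],0,0.5],[[0,0,-40],0,0.5],[[0,0,-40],0,0.5]])

```text
time_s: 10.15
ee_pos: [0.4371, -0.3169, 0.1071]
eef_rot: [0.186, 0.982, 0.0, -0.001]
force: [0.9, -0.3, -0.7]
grip_width: 0.0573
grasp_force: 43.1
```

Request:
send_rows(targets=[[[14,38,-15],0,0.5],[[14,40,0],0,0.5],[[14,40,0],0,0.5],[[14,40,0],0,0.5],[[14,40,0],0,0.5]])

```text
time_s: 10.65
ee_pos: [0.4446, -0.1058, 0.1215]
eef_rot: [0.187, 0.982, -0.0, 0.0]
force: [0.6, 1.6, -0.8]
grip_width: 0.0574
grasp_force: 43.1
```

Request:
send_rows(targets=[[[14,40,0],0,0.5],[[14,40,0],0,0.5],[[14,40,0],0,0.5],[[10,30,0],0,0.5],[[0,0,0],0,0.5]])

```text
time_s: 11.15
ee_pos: [0.4511, 0.0544, 0.1215]
eef_rot: [0.184, 0.983, 0.0, 0.0]
force: [-0.0, -0.9, -0.7]
grip_width: 0.0573
grasp_force: 43.1
```

```bash
python3 - <<'E'
from rig import robot
from h import *
delta(robot,(.4492,.068,.12))
E
```

```text
t 11.15 p [0.4511 0.0544 0.1215] F [-0.  -0.9 -0.7] w 0.0573 g 43.1 yaw y_t [0.362 0.932] tilt [0.0007 0.0007]
to (0.4492, 0.068, 0.12) tool mm [ 6.7 12.   1.5]
```

Request:
send_rows(targets=[[[6.5,12,0],0,0.5],[[0,0,0],0,0.5],[[0,0,0],0,0.5]])

```text
time_s: 11.45
ee_pos: [0.4498, 0.0644, 0.1211]
eef_rot: [0.186, 0.983, -0.0, 0.0]
force: [-0.1, 0.5, -0.8]
grip_width: 0.0574
grasp_force: 43.1
```

```bash
python3 - <<'E'
from rig import robot
from h import *
delta(robot,(.4492,.068,.12))
e=robot.get_image("scene");np.savez("scene6.npz",**e);p=robot.observe()["ee_pos"]
c=p+[0,0,.0225];u,v=proj(e,c);print("expected top centre",u,v, "tip",proj(e,(.4492,.068,.0855)))
u0,v0=int(u)-33,int(v)-25;print(u0,v0)
cv2.imwrite("pics/c6.png",cv2.resize(e["img"][v0:v0+50,u0:u0+66],(792,600),interpolation=2))
E
```

```text
t 11.45 p [0.4498 0.0644 0.1211] F [-0.1  0.5 -0.8] w 0.0574 g 43.1 yaw y_t [0.366 0.931] tilt [ 0.0003 -0.0003]
to (0.4492, 0.068, 0.12) tool mm [1.8 3.1 1.1]
expected top centre 225.15276808475974 220.35514769999097 tip [225.68327514 234.67720965]
192 195
```

View pics/c6.png

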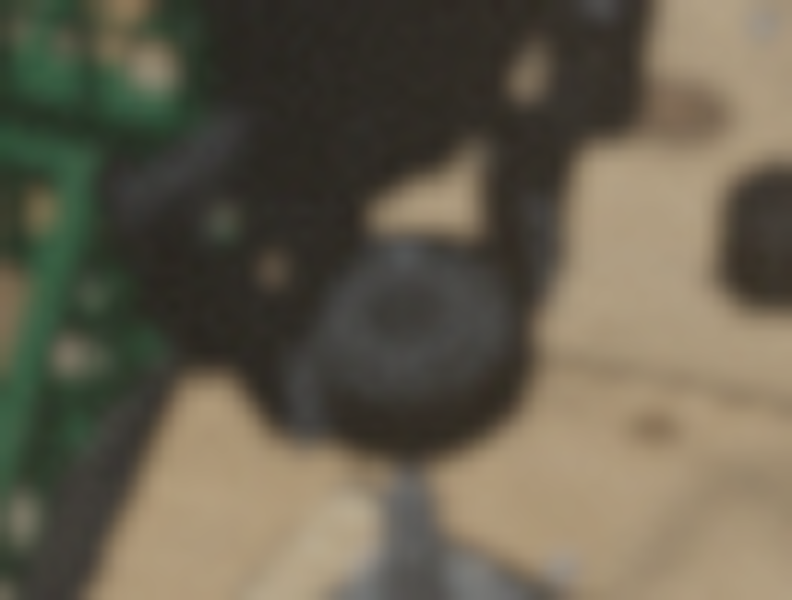

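The wheel is level in the fingers with its bore at (403,311), close to where I expected it. The pin's tip is at (408,475). Align and lower.

Request:
send_rows(targets=[[[1.2,2.5,0],0,0.5],[[0,0,12],0,0.5],[[0,0,12],0,0.5],[[0,0,10],0,0.5],[[0,0,0],0,0.5]])

```text
time_s: 12.0
ee_pos: [0.4488, 0.0673, 0.0858]
eef_rot: [0.187, 0.982, -0.0, -0.001]
force: [0.2, 0.7, -0.9]
grip_width: 0.0573
grasp_force: 43.1
```

```bash
python3 - <<'E'
from rig import robot
from h import *
delta(robot,(.4495,.068,.0415))
E
```

```text
t 12.0 p [0.4488 0.0673 0.0858] F [ 0.2  0.7 -0.9] w 0.0573 g 43.1 yaw y_t [0.367 0.93 ] tilt [-0.0022  0.0001]
to (0.4495, 0.068, 0.0415) tool mm [-0.5  1.  44.3]
```

Request:
send_rows(targets=[[[-0.5,0.5,6],0,0.5],[[0,0,10],0,0.5],[[0,0,10],0,0.5],[[0,0,6],0,0.5],[[0,0,0],0,0.5]])

```text
time_s: 12.5
ee_pos: [0.4495, 0.068, 0.0538]
eef_rot: [0.186, 0.983, -0.0, -0.001]
force: [-1.6, 1.3, -1.6]
grip_width: 0.0576
grasp_force: 43.3
```

Request:
send_rows(targets=[[[0,0,5],0,0.5],[[0,0,4],0,0.5],[[0,0,2],0,0.5],[[0,0,0.5],0,0.5],[[0,0,0],0,0.5]])

```text
time_s: 13.0
ee_pos: [0.45, 0.068, 0.0433]
eef_rot: [0.186, 0.983, 0.0, -0.0]
force: [-0.2, 3.2, -2.9]
grip_width: 0.0571
grasp_force: 43.3
```

Request:
send_rows(targets=[[[0,0,1],0,0.5],[[0,0,1],0,0.5],[[0,0,0],0,0.5],[[0,0,0],0,0.5]])

```text
time_s: 13.4
ee_pos: [0.4502, 0.068, 0.0419]
eef_rot: [0.186, 0.983, 0.0, 0.0]
force: [-3.2, 3.9, 7.8]
grip_width: 0.0574
grasp_force: 44.2
```

Request:
send_rows(targets=[[[0,0,0],0,0.3],[[0,0,0],0,0.1],[[0,0,0],0,0],[[0,0,-20],0,0],[[0,0,-40],0,0]])

```text
time_s: 13.9
ee_pos: [0.4486, 0.0677, 0.1]
eef_rot: [0.186, 0.982, -0.001, -0.003]
force: [1.0, 0.8, 0.5]
grip_width: 0.085
grasp_force: 0.0
```

Request:
send_rows(targets=[[[0,0,-25],0,0.2],[[-10,-35,0],0,0.35],[[-15,-40,0],0,0.35],[[-15,-40,0],0,0.35],[[-15,-25,20],0,0.35]])

```text
time_s: 14.4
ee_pos: [0.451, -0.0854, 0.1081]
eef_rot: [0.187, 0.982, -0.001, 0.002]
force: [0.4, -0.2, -0.3]
grip_width: 0.0556
grasp_force: 0.0
```

```bash
python3 - <<'E'
from rig import robot
from h import *
delta(robot,(.444,-.0977,.05))
e=robot.get_image("scene");P=cloud(e)
m=(np.hypot(P[...,0]-.4492,P[...,1]-.068)<.035)&(P[...,2]>.05)&(P[...,2]<.07);q=P[m];print("wheel",len(q),q.mean(0),np.ptp(q,0))
A=np.c_[q[:,:2]-q[:,:2].mean(0),np.ones(len(q))][q[:,2]>.057];print(np.linalg.lstsq(A,q[q[:,2]>.057,2],rcond=None)[0])
u,v=proj(e,(.4492,.068,.06)).astype(int)
cv2.imwrite("pics/c7.png",cv2.resize(e["img"][v-25:v+25,u-33:u+34],(536,400),interpolation=2))
E
```

```text
t 14.4 p [ 0.451  -0.0854  0.1081] F [ 0.4 -0.2 -0.3] w 0.0556 g 0.0 yaw y_t [0.367 0.93 ] tilt [ 0.0041 -0.0024]
to (0.444, -0.0977, 0.05) tool mm [  2.3 -14.   58.1]
wheel 289 [0.44578056 0.0744792  0.06120294] [0.0589203  0.05938066 0.01981655]
[0.00057822 0.00074702 0.06250373]
```

View pics/c7.png

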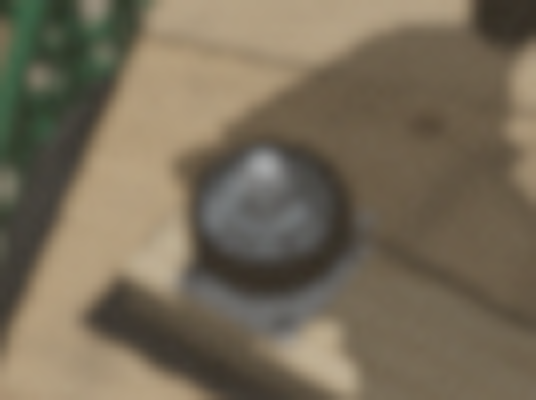

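The wheel lies flat and home round the pin. Next the cap.

Request:
send_rows(targets=[[[2.3,-14,10],0,0.35],[[0,0,20],0,0.35],[[0,0,20],0,0.35],[[0,0,15],0,0.35],[[0,0,0],0,0.35]], newtons=60)

```text
time_s: 14.95
ee_pos: [0.4417, -0.0945, 0.0398]
eef_rot: [0.186, 0.982, 0.0, -0.002]
force: [-0.9, -0.0, -0.7]
grip_width: 0.0558
grasp_force: 0.0
```

```bash
python3 - <<'E'
from rig import robot
from h import *
delta(robot,(.444,-.0977,.004))
E
```

```text
t 14.95 p [ 0.4417 -0.0945  0.0398] F [-0.9 -0.  -0.7] w 0.0558 g 0.0 yaw y_t [0.366 0.93 ] tilt [-0.0032  0.001 ]
to (0.444, -0.0977, 0.004) tool mm [-3.5 -2.1 35.8]
```

Request:
send_rows(targets=[[[-3,-2,2],0,0.35],[[0,0,14],0,0.35],[[0,0,12],0,0.35],[[0,0,6],0,0.35],[[0,0,0],0,0.35]])

```text
time_s: 15.45
ee_pos: [0.4449, -0.0978, 0.0074]
eef_rot: [0.186, 0.982, -0.0, -0.0]
force: [0.2, -0.3, 0.7]
grip_width: 0.0552
grasp_force: 0.0
```

```bash
python3 - <<'E'
from rig import robot
from h import *
delta(robot,(.444,-.0977,.004))
E
```

```text
t 15.45 p [ 0.4449 -0.0978  0.0074] F [ 0.2 -0.3  0.7] w 0.0552 g 0.0 yaw y_t [0.366 0.931] tilt [-0.0002 -0.    ]
to (0.444, -0.0977, 0.004) tool mm [ 0.9 -0.3  3.4]
```

Request:
send_rows(targets=[[[0.9,0,2.5],0,0.4],[[0,0,0],0,0.6],[[0,0,0],0,0.8],[[0,0,0],0,0.8],[[0,0,0],0,0.8]])

```text
time_s: 15.95
ee_pos: [0.4442, -0.0974, 0.0056]
eef_rot: [0.186, 0.983, -0.0, 0.0]
force: [-2.2, 1.6, 5.6]
grip_width: 0.0322
grasp_force: 59.0
```

Request:
send_rows(targets=[[[0,0,-10],0,0.8],[[0,0,-30],0,0.8],[[0,0,-40],0,0.8],[[0,0,-40],0,0.8],[[0,0,0],0,0.8]])

```text
time_s: 16.45
ee_pos: [0.4464, -0.0983, 0.1303]
eef_rot: [0.186, 0.983, -0.001, 0.004]
force: [0.3, 0.0, -0.8]
grip_width: 0.0324
grasp_force: 59.8
```

```bash
python3 - <<'E'
from rig import robot
from h import *
delta(robot,(.4495,.068,.12))
E
```

```text
t 16.45 p [ 0.4464 -0.0983  0.1303] F [ 0.3  0.  -0.8] w 0.0324 g 59.8 yaw y_t [0.366 0.931] tilt [ 0.0081 -0.0034]
to (0.4495, 0.068, 0.12) tool mm [ 58.  155.9   9.8]
```

Request:
send_rows(targets=[[[14,39,0],0,0.8],[[14,39,0],0,0.8],[[15,39,0],0,0.8],[[15,39,0],0,0.8],[[0,0,0],0,0.8]])

```text
time_s: 16.95
ee_pos: [0.4464, 0.0729, 0.125]
eef_rot: [0.184, 0.983, 0.001, -0.0]
force: [-0.6, 0.2, -0.9]
grip_width: 0.0321
grasp_force: 59.9
```

```bash
python3 - <<'E'
from rig import robot
from h import *
delta(robot,(.4495,.068,.1))
E
```

```text
t 16.95 p [0.4464 0.0729 0.125 ] F [-0.6  0.2 -0.9] w 0.0321 g 59.9 yaw y_t [0.362 0.932] tilt [-0.0002  0.0011]
to (0.4495, 0.068, 0.1) tool mm [-4.7 -3.5 24.9]
```

Request:
send_rows(targets=[[[-4.5,-3.5,5],0,0.8],[[0,0,8],0,0.8],[[0,0,8],0,0.8],[[0,0,0],0,0.8],[[0,0,0],0,0.8]])

```text
time_s: 17.45
ee_pos: [0.4499, 0.0634, 0.1035]
eef_rot: [0.187, 0.982, -0.0, -0.0]
force: [0.8, 0.5, -1.8]
grip_width: 0.032
grasp_force: 59.9
```

```bash
python3 - <<'E'
from rig import robot
from h import *
delta(robot,(.4492,.0683,.0825))
e=robot.get_image("scene");p=robot.observe()["ee_pos"]
u,v=proj(e,p+[0,0,.02]);print("expected cap top",u,v,"rim",proj(e,p-[0,0,.0055]),"tip",proj(e,(.4492,.068,.0855)))
u0,v0=int(u)-33,int(v)-20;print(u0,v0)
cv2.imwrite("pics/c8.png",cv2.resize(e["img"][v0:v0+50,u0:u0+66],(792,600),interpolation=2))
E
```

```text
t 17.45 p [0.4499 0.0634 0.1035] F [ 0.8  0.5 -1.8] w 0.032 g 59.9 yaw y_t [0.368 0.93 ] tilt [-0.001  0.   ]
to (0.4492, 0.0683, 0.0825) tool mm [ 2.4  4.3 21. ]
expected cap top 225.5766439434087 224.80363991658365 rim [226.04461945 230.6247364 ] tip [225.68327514 234.67720965]
192 204
```

View pics/c8.png

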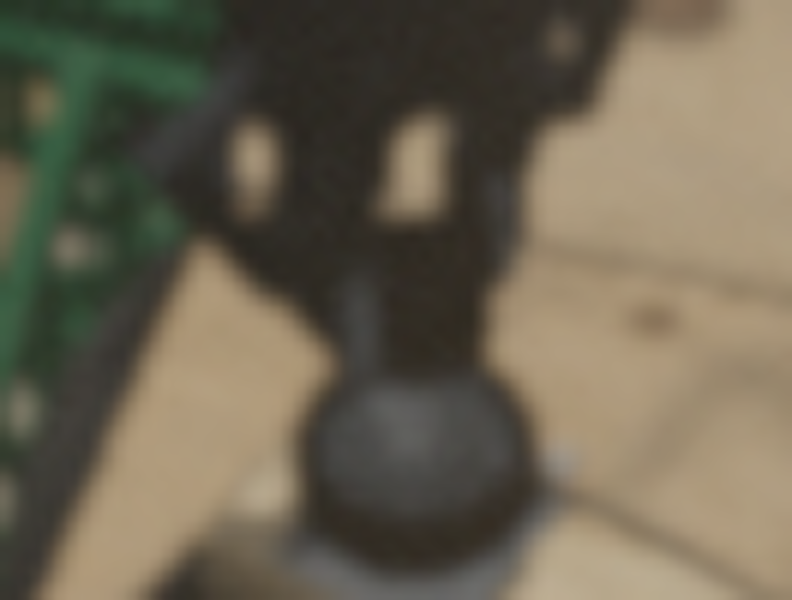

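The cap is held upright between the fingers at about (420,290), with the wheel seated below. Align and lower to the nose.

Request:
send_rows(targets=[[[2.2,4,0],0,0.8],[[0,0,0],0,0.8],[[0,0,5],0,0.8],[[0,0,5],0,0.8],[[0,0,0],0,0.8]])

```text
time_s: 18.0
ee_pos: [0.449, 0.0687, 0.0931]
eef_rot: [0.186, 0.983, -0.0, -0.001]
force: [0.1, 0.8, -0.2]
grip_width: 0.0321
grasp_force: 59.9
```

```bash
python3 - <<'E'
from rig import robot
from h import *
delta(robot,(.4492,.0683,.0825))
E
```

```text
t 18.0 p [0.449  0.0687 0.0931] F [ 0.1  0.8 -0.2] w 0.0321 g 59.9 yaw y_t [0.366 0.931] tilt [-0.0013  0.    ]
to (0.4492, 0.0683, 0.0825) tool mm [-0.4 -0.3 10.6]
```

Request:
send_rows(targets=[[[0,0,4],0,0.8],[[0,0,4],0,0.8],[[0,0,3],0,0.8],[[0,0,1],0,0.8],[[0,0,0],0,0.8]])

```text
time_s: 18.5
ee_pos: [0.4496, 0.0688, 0.0818]
eef_rot: [0.186, 0.982, 0.0, 0.0]
force: [1.5, 1.1, -0.2]
grip_width: 0.032
grasp_force: 60.0
```

Request:
send_rows(targets=[[[0,0,1],0,0.8],[[0,0,1],0,0.8],[[0,0,1],0,0.8],[[0,0,0],0,0.8]])

```text
time_s: 18.9
ee_pos: [0.4499, 0.0688, 0.0793]
eef_rot: [0.186, 0.983, 0.0, 0.001]
force: [-0.2, 3.0, 4.3]
grip_width: 0.0323
grasp_force: 60.5
```

Request:
send_rows(targets=[[[0,0,1],0,0.8],[[0,0,1],0,0.8],[[0,0,1],0,0.8],[[0,0,1],0,0.8],[[0,0,0],0,0.8]])

```text
time_s: 19.4
ee_pos: [0.449, 0.0686, 0.0743]
eef_rot: [0.186, 0.982, -0.0, -0.001]
force: [0.8, 1.7, -6.5]
grip_width: 0.0323
grasp_force: 59.9
```

Request:
send_rows(targets=[[[0,0,1],0,0.8],[[0,0,1],0,0.8],[[0,0,1],0,0.8],[[0,0,0],0,0.8],[[0,0,0],0,0.8]])

```text
time_s: 19.9
ee_pos: [0.4495, 0.0686, 0.0719]
eef_rot: [0.186, 0.982, -0.0, 0.0]
force: [0.7, 1.6, -1.5]
grip_width: 0.0322
grasp_force: 60.4
```

Clicked: the force dropped and reversed. Pressing on until home.

Request:
send_rows(targets=[[[0,0,0.7],0,0.8],[[0,0,0.5],0,0.8],[[0,0,0],0,0.8],[[0,0,0],0,0.8]])

```text
time_s: 20.3
ee_pos: [0.4496, 0.0686, 0.0715]
eef_rot: [0.186, 0.982, 0.0, 0.0]
force: [-2.1, 1.7, 10.8]
grip_width: 0.032
grasp_force: 61.6
```

Request:
send_rows(targets=[[[0,0,0.1],0,0.8],[[0,0,0],0,0.8],[[0,0,0],0,0.8],[[0,0,0],0,0.8],[[0,0,0],0,0.8]])

```text
time_s: 20.8
ee_pos: [0.4496, 0.0687, 0.0715]
eef_rot: [0.186, 0.983, 0.0, 0.001]
force: [-2.5, 1.2, 11.1]
grip_width: 0.0321
grasp_force: 61.7
```

```bash
python3 - <<'E'
from rig import robot
from h import *
e=robot.get_image("scene");P=cloud(e)
delta(robot)
m=(np.hypot(P[...,0]-.4492,P[...,1]-.068)<.035)&(P[...,2]>.05)&(P[...,2]<.066);q=P[m];print("wheel",len(q),np.median(q,0))
E
```

```text
t 20.85 p [0.4496 0.0686 0.0715] F [-3.6  0.3 11. ] w 0.0322 g 61.7 yaw y_t [0.366 0.931] tilt [ 0.0011 -0.0001]
wheel 160 [0.4343966  0.08579621 0.06043217]
```

Holding steady at 11 N at the predicted home height, so I'm handing in.

```bash
python3 -c "
from rig import robot
print(robot.hand_in())"
```

```text
the job is handed in; nothing more can be done
None
```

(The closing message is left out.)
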